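Fit the mould's support pillars, cover it and clamp it

TASK

Get this mould half ready. Take out the stray 38 mm high pillar that someone left between its rails and put it in the blue tray, and stand every 30 mm high pillar from the bench upright on a yellow painted ring of its own (the 22 and 38 mm look-alikes stay out of the mould). After that lay the aluminium cover plate by its lifting eye squarely and flat on both rails, centred over the four rings, and then swing the red-knobbed clamp over until its foot is down on the plate; do not disturb the tools and bottles around.

Things in the scene. Friction and masses are not known exactly. Their poses are not given: they have to be found in the camera images.
- mould: Fixed mould half. Grey base: x -80..125, y -118..118 mm, top at z 20 mm of this frame. Two bright rails along x (x -80..80 mm, |y| 88..110 mm, tops at z 51 mm); between them a 176 mm channel with four painted rings. A clamp stands beyond the rails' +x end. Origin: at bench height under the middle of the four rings; x away from the robot at yaw 0.
- ring0 (a point): Centre of a yellow painted ring (45 mm across) on the base between the rails, at mould (-33, -41, 20) mm.
- ring1 (a point): Centre of a yellow painted ring (45 mm across) on the base between the rails, at mould (-33, +41, 20) mm.
- ring2 (a point): Centre of a yellow painted ring (45 mm across) on the base between the rails, at mould (+33, -41, 20) mm.
- ring3 (a point): Centre of a yellow painted ring (45 mm across) on the base between the rails, at mould (+33, +41, 20) mm.
- clamp (a joint): Clamp arm angle (rad) about a hinge along mould y at mould (100, 50, 77) mm: 0 = upright, negative = leaning away from the robot (open), grows as it swings over the mould; at 1.57 it is level, foot down on the cover lying on the rails (stops -0.7, 1.65). Stays where left; takes about 2 N at the knob.
- clamp_knob (a point): Centre of the red barrel knob (24 mm diameter, 26 mm wide along the hinge axis, flat ends) at the end of the clamp arm, 85 mm from the hinge; the arm is 12 x 14 mm. A rubber foot 18 mm long stands out of the arm 45 mm from the hinge, towards the mould.
- clamp_hinge (a point): Middle of the clamp's hinge.
- cover: Aluminium plate 150 (x) x 212 (y) x 8 mm, 0.6 kg. At its middle a dark lifting eye: ring of 11 mm bar, 43 mm across, upright in the plate's x-z plane, its centre 34 mm and top 55 mm above the origin; pinch across y. Origin: centre of underside; goes over the mould's origin, x along the mould's x (either way round).
- pillar1: A right-size support pillar: bright steel cylinder, 36 mm diameter, 30 mm high, 0.24 kg, with a small dark centre hole in its top. Three or four of these are present (None if absent). Origin: centre of its underside, z along its axis.
- pillar2: A right-size support pillar: bright steel cylinder, 36 mm diameter, 30 mm high, 0.24 kg, with a small dark centre hole in its top. Three or four of these are present (None if absent). Origin: centre of its underside, z along its axis.
- pillar3: A right-size support pillar: bright steel cylinder, 36 mm diameter, 30 mm high, 0.24 kg, with a small dark centre hole in its top. Three or four of these are present (None if absent). Origin: centre of its underside, z along its axis.
- pillar4: A right-size support pillar: bright steel cylinder, 36 mm diameter, 30 mm high, 0.24 kg, with a small dark centre hole in its top. Three or four of these are present (None if absent). Origin: centre of its underside, z along its axis.
- short1: Look-alike pillar, same 36 mm diameter but only 22 mm high; may be absent. Origin: centre of its underside.
- short2: Look-alike pillar, same 36 mm diameter but only 22 mm high; may be absent. Origin: centre of its underside.
- tall1: Look-alike pillar, same 36 mm diameter but 38 mm high; may be absent. Origin: centre of its underside.
- stray: The stray pillar: steel, 36 mm diameter, 38 mm high, 0.3 kg, standing at first somewhere between the mould's rails. Origin: centre of its underside.
- tray: Blue open plastic tray, fixed, 120 x 120 x 28 mm outside, walls and floor 4 mm. Origin: centre of its underside.
- screwdriver: Screwdriver lying on the bench, a bystander.
- wrench: Wrench lying on the bench, a bystander.
- mallet: Brass hammer lying on the bench, a bystander.
- oil: Yellow oil bottle, 60 mm diameter, 170 mm high, a bystander.
- spray: Blue spray can, 60 mm diameter, 160 mm high, a bystander.
Not all that is in view belongs to the job. What is shaped like the stray but green or pink is not meant.

How it is judged:
By the outcome, as a careful person would: the job done as asked, in the order asked, and still so for the second after the job is handed in, with the robot touching nothing.
Of pillar1, pillar2, pillar3, pillar4 only 3 to 4 are there at a start; the rules pass over those that are not, and their reading is None.
Of short1, short2, tall1 only 2 to 3 are there at a start; the rules pass over those that are not, and their reading is None.
At some moment in a run one of cover, stray may be knocked a few centimetres aside while the robot is not near it.
Once in a run the grip may slacken for a moment while it holds something.
It also fails if it takes over 210 s, if anything falls off the work surface, if the arm or the gripper's body presses on something with over 40 N, if the wrist force passes 120 N, or if a joint passes its speed limit or range.

ROBOT

A 6-joint arm with a two-finger parallel gripper is mounted at the origin on the work surface. World frame = base frame: x ahead of the robot, y to its left, z up, the work surface at z = 0. Lengths are in m, angles in degrees, forces in N, time in s.
With the tool pointing down it reaches from about 0.35 to 0.775 m from the base axis. Payload 5.5 kg.
Tool frame: the origin (TCP) lies midway between the tips of the shut fingers; the grasp point (between the pads) lies 19 mm behind it; z points along the fingers, y is the line along which they close (so a half turn about z gives the same grasp; the last joint's range is limited). The gripper opens to 85 mm and grips with 20 to 120 N. Pads are 22 mm wide; open, the fingers measure 114 mm over their backs; the gripper's body (76 mm by 85 mm) begins 54 mm behind the grasp point. The pads swing forward as they close: fully open they stand 13 mm farther back than shut.
Start: joints at [-79.618, 17.945, 2.641, 74.691, 0, 82.002], TCP at [0.181, -0.546, 0.231] pointing down, gripper open.
Joint ranges: [-158.12, 158.12], [-49.38, 96.58], [-58.88, 72.47], [-126.05, 133.96], [-84.25, 85.87], [-180, 180]. Speed limits (degrees/s): [147.25, 147.25, 180, 180, 180, 180].

INTERFACE

Orientations are given as [roll, pitch, yaw] about the fixed x, y, z axes, in that order (R = Rz(yaw) Ry(pitch) Rx(roll)).
In Python, from plant import bot gives the robot as it stands. The module is installed in compiled form; this text tells all that it offers.
- The arm moves only by the shell command python3 -m handwheel 'ROWS' [OPENING] [FORCE]. ROWS is text: rows parted by semicolons, each of 4 numbers parted by spaces: the shift along the tool's x, y, z in units of 800 mm (1.0 is 800 mm), then the turn about the tool's z in units of 90 degrees (1.0 is 90 degrees). A call has 1 to 20 rows; each row shifts and turns the commanded pose from where the row before left it, along the tool's axes as they then stand; what a row does not reach is not made up. A row lasts 1/12 s, in which the tool goes at most 41.7 mm and 7.16 degrees, less where a joint would pass 70% of its speed; a pose out of reach is approached as far as the arm can. A call with a number of a shift or a turn outside -1 to 1 is refused whole. A call with a gripper value outside its range is refused whole. OPENING is the opening, from 0 (shut) to 1 (fully open), set as the call begins (- or left out, the last holds). The fingers move at their own pace and stop on an object; FORCE is the grip in N (left out, the last holds). Time passes only in rows, so rows that do not move let the fingers close. It gives the time, the measured TCP pose, the force, the opening and the grip force at its end, in the units of the state.
- bot.read_state(): the state, without advancing time (a new reading comes with each control period).
- bot.get_image(name): name is "scene" or "top"; returns the picture (480x640x3 uint8, blue, green, red); there is no depth.
- bot.camera_params(name): a dict with "vertical_fov" (degrees; the focal length in pixels is half the picture's height over the tangent of half this angle, whatever the lens; pixels are square), "cx", "cy" (the principal point, pixels), "extrinsics" (4x4, takes a point from world to camera coordinates). Camera axes: x right, y down, z forward; pixel columns grow to the right and rows downward; lengths in m; the calibration is good to about 2 mm. A picture is of the moment at which its call begins. camera_params takes no time and is no camera call.
- bot.finish_job(): hands the job in; it is judged then, once.
Trained networks look in the newest picture that a camera, given by its name, has taken for a name from the list of things; names that differ only in an ending like _2 or _b are one class to them, and where a whole thing is asked for, a point or a joint stands for the part that bears it (a point fixed in the world has none). Each returns a list of dicts, best first, with "confidence" (0 to 1); they miss things now and then, are a little off and sometimes report something else, mostly with a low value. They report only what shows in the picture. A call takes as long as a camera call. They do not tell look-alikes from the thing itself.
- bot.masks_of(target, camera): "pixels" (480x640 bool, what is visible of it) and "bbox" ([centre column, centre row, width, height] in pixels, round what is visible of it).
- bot.place_of(target, camera): "at" ([column, row] in pixels: a listed point, or the origin of a listed thing).
The state is a dict: "t": time; "qpos": joint angles; "qd": joint speeds; "joint_efforts": joint torques, N m; "ee_pos": TCP position; "orientation": TCP orientation; "contact_force": force on the tool from outside, world axes, zero at the start; "torque": the same for the moment, N m; "finger_gap": finger opening in m; "grasp_force": force on a finger pad.
Only numpy, scipy, OpenCV 4.12 (cv2) and the standard library are available. Lean on these libraries where they do the work, as an engineer would, in place of code of your own. Each camera call takes 0.05 s, during which the arm holds its last target. There are 200 camera calls.

## Working session

There is one attempt and no reset: what is moved stays moved. The work goes in short steps, Python scripts to look and compute and a shell command to move; the robot and the scene stay as the last step left them, time stands still between calls to the robot, and variables do not carry over. Pictures are saved under pics/ and viewed, at most 14 in all, crops included, and the job is handed in when it is done.

```bash
mkdir -p pics; python3 - <<'E'
from plant import bot
import cv2,numpy as np
np.set_printoptions(precision=4,suppress=True)
for c in("scene","top"):
    im=bot.get_image(c);cv2.imwrite(f"pics/{c}0.png",im)
    p=bot.camera_params(c);print(c,p["vertical_fov"],p["cx"],p["cy"]);print(np.array(p["extrinsics"]))
s=bot.read_state();print(s)
E
```

```text
scene 50.46002685078077 318.99676604844973 237.5775271282866
[[ 0.1722  0.9851  0.0019 -0.1049]
 [ 0.6219 -0.1072 -0.7757 -0.2557]
 [-0.7639  0.1348 -0.631   1.6688]
 [ 0.      0.      0.      1.    ]]
top 43.85388640665211 332.468909257924 235.87403516382824
[[ 0.0122 -0.9999 -0.0079  0.0197]
 [-0.9829 -0.0105 -0.1837  0.5872]
 [ 0.1836  0.01   -0.9829  1.5645]
 [ 0.      0.      0.      1.    ]]
{'t': 0.1, 'qpos': array([-79.6174,  17.9855,   2.583 ,  74.6925,   0.0006,  82.0012]), 'qd': array([ 0.0027, -0.134 ,  0.0778, -0.0627, -0.0111,  0.0038]), 'joint_efforts': array([  0.0024, -48.1727,  29.9243,   0.0128,  -0.0001,   0.    ]), 'ee_pos': array([ 0.1812, -0.5452,  0.2305]), 'orientation': array([-179.906 ,   -0.0138,   18.3814]), 'contact_force': array([ 0.2243, -0.9905, -0.4307]), 'torque': array([0.0192, 0.0391, 0.0359]), 'grasp_force': 0.0, 'finger_gap': 0.08534945367007575}
```

View pics/scene0.png

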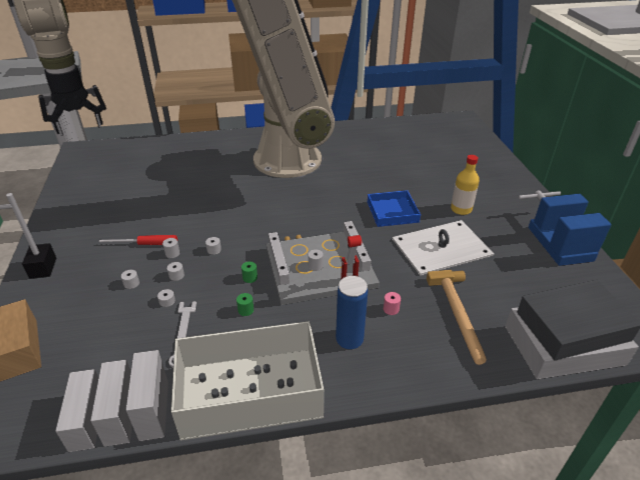

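View pics/top0.png

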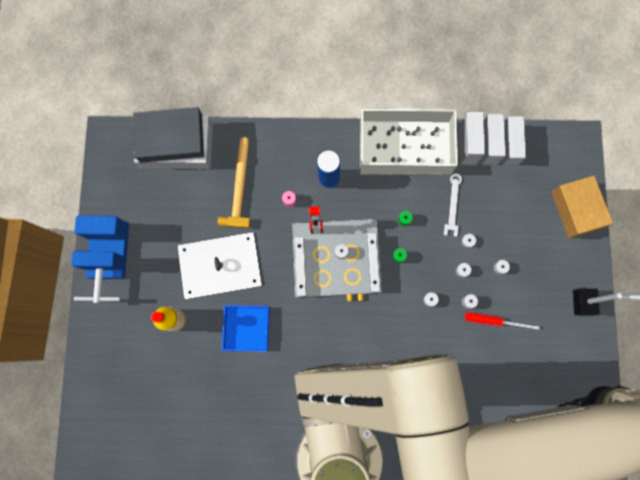

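Overview: the top view shows the mould at about (337,260) with the stray at (342,251). There are five grey pillars at (470,240), (464,270), (503,267), (432,299) and (470,301). The cover is at (220,265), the tray at (246,329) and the clamp knob at (314,211). The green and pink cylinders are decoys.

```bash
cat > h.py <<'E'
import numpy as np,cv2
from plant import bot
np.set_printoptions(precision=4,suppress=True)
P={}
for c in("scene","top"):
    p=bot.camera_params(c);f=240/np.tan(np.radians(p["vertical_fov"]/2));E=np.array(p["extrinsics"])
    P[c]=(f,p["cx"],p["cy"],E[:3,:3],E[:3,3])
def proj(c,X):
    f,cx,cy,R,t=P[c];q=np.atleast_2d(X)@R.T+t;return np.c_[cx+f*q[:,0]/q[:,2],cy+f*q[:,1]/q[:,2]]
def ray(c,u):
    f,cx,cy,R,t=P[c];d=R.T@np.array([(u[0]-cx)/f,(u[1]-cy)/f,1]);return -R.T@t,d/np.linalg.norm(d)
def onz(c,u,z):
    o,d=ray(c,u);return o+d*(z-o[2])/d[2]
def tri(us,ut):
    (a,d),(b,e)=ray("scene",us),ray("top",ut)
    s=np.linalg.lstsq(np.c_[d,-e],b-a,rcond=None)[0];p,q=a+s[0]*d,b+s[1]*e
    return (p+q)/2,np.linalg.norm(p-q)
E
python3 - <<'E'
from h import *
ims={c:bot.get_image(c) for c in P}
for n in("pillar1","stray"):
  for c in P:
    for m in bot.masks_of(n,c): print(n,c,"mask",np.round(m["bbox"],1),round(m["confidence"],2),m["pixels"].sum())
    for m in bot.place_of(n,c): print(n,c,"place",np.round(m["at"],1),round(m["confidence"],2),onz(c,m["at"],0))
for n in("mould","ring0","ring1","ring2","ring3","cover","tray","clamp_knob","clamp_hinge","oil","spray"):
  z=dict(ring0=.02,ring1=.02,ring2=.02,ring3=.02,clamp_hinge=.077).get(n,0)
  for c in P:
    for m in bot.place_of(n,c)[:4]: print(n,c,np.round(m["at"],1),round(m["confidence"],2),onz(c,m["at"],z))
a=cv2.resize(ims["top"][225:315,390:520],None,fx=5,fy=5,interpolation=cv2.INTER_CUBIC)
b=cv2.resize(ims["scene"][228:313,100:230],None,fx=5,fy=5,interpolation=cv2.INTER_CUBIC)
cv2.imwrite("pics/c_top.png",a);cv2.imwrite("pics/c_sc.png",b)
c=np.vstack([cv2.resize(ims["top"][200:305,285:390],(400,400),interpolation=2),]);d=cv2.resize(ims["scene"][215:305,260:395],(600,400),interpolation=2)
cv2.imwrite("pics/c_m.png",cv2.resize(np.hstack([c,d]),(800,320)))
E
```

```text
pillar1 scene mask [209.9 245.3  16.1  19.4] 0.78 236
pillar1 scene mask [128.8 281.5  13.4  19.2] 0.63 270
pillar1 scene mask [175.6 272.   15.3  21.3] 0.56 268
pillar1 scene place [131.3 282.8] 0.82 [ 0.5097 -0.4391  0.    ]
pillar1 scene place [443.3 247.5] 0.66 [0.5121 0.345  0.    ]
pillar1 scene place [180.3 273.5] 0.55 [ 0.4965 -0.3247  0.    ]
pillar1 top mask [431.3 300.2  16.6  15.3] 0.74 151
pillar1 top mask [502.6 267.8  16.4  13.5] 0.52 151
pillar1 top mask [461.9 271.5  15.9  12. ] 0.45 175
pillar1 top place [428.9 297.5] 0.7 [ 0.4274 -0.2405  0.    ]
pillar1 top place [458.9 275.5] 0.66 [ 0.4892 -0.3245  0.    ]
pillar1 top place [504.7 268.9] 0.6 [ 0.5091 -0.4518  0.    ]
stray scene mask [391.2 302.8  16.4  24.2] 0.91 321
stray scene mask [245.7 304.   16.4  22.8] 0.82 310
stray scene mask [314.  259.4  12.4  21.5] 0.68 286
stray scene place [245.8 309.9] 0.83 [ 0.6444 -0.1744  0.    ]
stray scene place [314.6 265.9] 0.7 [0.5251 0.0036 0.    ]
stray scene place [388.2 309. ] 0.61 [0.6966 0.1442 0.    ]
stray scene place [250.5 277.8] 0.55 [ 0.5409 -0.1566 -0.    ]
st
[... 2401 characters left out ...]
255.1] 0.57 [0.5421 0.0656 0.    ]
tray scene [393.1 209.9] 0.78 [0.3296 0.2634 0.    ]
tray scene [460.6 316. ] 0.36 [0.7447 0.2981 0.    ]
clamp_knob scene [353.1 240.9] 0.52 [0.4459 0.1199 0.    ]
clamp_knob top [313.1 216. ] 0.57 [0.6537 0.0824 0.    ]
clamp_hinge scene [349.5 262. ] 0.71 [0.6091 0.0706 0.077 ]
clamp_hinge top [317.2 227.5] 0.93 [0.6051 0.0675 0.077 ]
clamp_hinge top [429.8 298.5] 0.64 [ 0.4184 -0.2311  0.077 ]
oil scene [215.2 248.6] 0.64 [ 0.4158 -0.2391 -0.    ]
oil scene [462.4 210.5] 0.61 [0.3659 0.4572 0.    ]
oil top [174.3 320. ] 0.7 [0.3578 0.4578 0.    ]
spray scene [347.1 337.6] 0.92 [ 0.7617  0.0345 -0.    ]
spray top [329.9 177.1] 0.62 [0.7681 0.0364 0.    ]
```

View pics/c_sc.png

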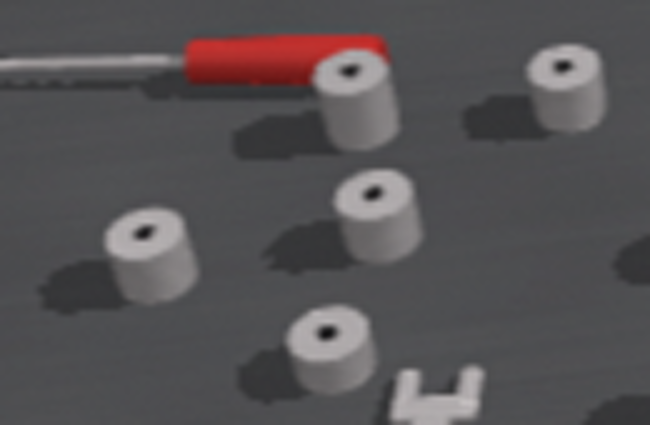

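View pics/c_m.png

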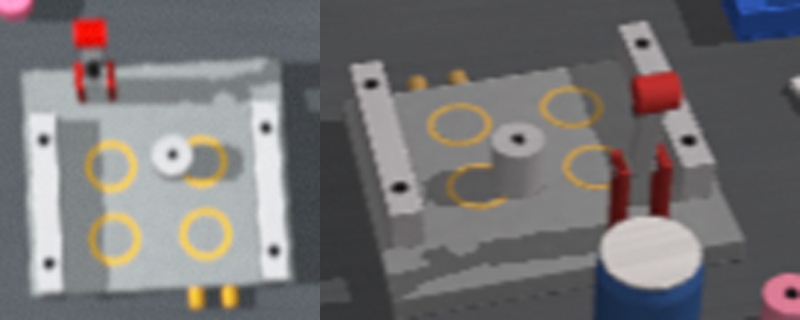

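The crop shows A at (171,242) clearly tallest, E at (165,295) clearly shortest, and B (213,241), C (175,267) and D (129,274) in between. The stray is the grey one in the mould, next to ring2. I'll triangulate the holes to get heights and fit the rings.

```bash
cat >> h.py <<'E'
def hole(im,u,r=4):
    g=cv2.cvtColor(im,6).astype(float);x,y=int(round(u[0])),int(round(u[1]))
    w=g[y-r:y+r+1,x-r:x+r+1];Y,X=np.mgrid[y-r:y+r+1,x-r:x+r+1]
    k=np.clip(np.percentile(w,60)-25-w,0,None)*(np.hypot(X-x,Y-y)<r)
    return np.array([(k*X).sum(),(k*Y).sum()])/k.sum()
from scipy.optimize import least_squares
RC=np.array([[-.033,-.041],[-.033,.041],[.033,-.041],[.033,.041]])
def ringfit(c,im,x0=(.512,.014,.0)):
    h=cv2.cvtColor(im,cv2.COLOR_BGR2HSV)
    m=(h[...,0]>14)&(h[...,0]<34)&(h[...,1]>90)&(h[...,2]>90)
    v,u=np.nonzero(m);p=np.array([onz(c,(a,b),.02)[:2] for a,b in zip(u,v)])
    p=p[np.hypot(*(p-x0[:2]).T)<.085]
    def f(q,full=0):
        R=np.array([[np.cos(q[2]),-np.sin(q[2])],[np.sin(q[2]),np.cos(q[2])]])
        C=q[:2]+RC@R.T;d=np.abs(np.hypot(*(p[:,None]-C[None]).transpose(2,0,1))-q[3])
        return d.min(1)
    r=least_squares(f,[*x0,.0212],loss="soft_l1",f_scale=.002,x_scale=[.01,.01,.1,.01]);return r.x,len(p),np.median(f(r.x))
E
python3 - <<'E'
from h import *
S=bot.get_image("scene");T=bot.get_image("top")
hs=dict(A=((170,242),(470,301)),B=((212.6,241.4),(432,299)),C=((174.6,266.7),(464,270)),D=((128.8,274.4),(503,267)),E=((165.4,294.5),(470,240)),
 stray=((315,254),(342,251)),green=((249,266),(400,255)),green2=((244,298),(406,217)))
for k,(a,b) in hs.items():
    a,b=hole(S,a),hole(T,b);print(k,a,b,*tri(a,b))
for c,im in(("scene",S),("top",T)): 
    q,n,e=ringfit(c,im);print(c,q[:2],np.degrees(q[2]),q[3],n,e)
for c,im in(("scene",S),("top",T)):
  h=cv2.cvtColor(im,cv2.COLOR_BGR2HSV)
  # red knob centroid, tray
  red=((h[...,0]<6)|(h[...,0]>174))&(h[...,1]>190)&(h[...,2]>90)
  n,l,s,ce=cv2.connectedComponentsWithStats(red.astype(np.uint8))
  print(c,"red",[(np.round(ce[i],1),s[i,4]) for i in range(1,n) if s[i,4]>12])
  bl=((h[...,0]>100)&(h[...,0]<125)&(h[...,1]>150)).astype(np.uint8)
  n,l,s,ce=cv2.connectedComponentsWithStats(bl)
  for i in range(1,n):
    if s[i,4]>300: print(c,"blue",ce[i],s[i])
  w=((h[...,1]<40)&(h[...,2]>190)).astype(np.uint8)
  n,l,s,ce=cv2.connectedComponentsWithStats(w)
  for i in range(1,n):
    if s[i,4]>1500:
      q=max(cv2.findContours((l==i).astype(np.uint8),0,2)[0],key=cv2.contourArea)
      rr=cv2.minAreaRect(q);print(c,"white",ce[i],s[i],rr)
      ap=cv2.approxPolyDP(cv2.convexHull(q),6,True)[:,0];print(np.array([onz(c,a,.008) for a in ap]))
E
```

```text
A [169.5286 241.7   ] [470.6253 300.6976] [ 0.4169 -0.3468  0.0392] 0.0012764363664190422
B [212.1256 240.8116] [431.1181 298.7484] [ 0.4215 -0.2423  0.0312] 0.001312191697959309
C [174.1929 266.2099] [463.9657 269.2045] [ 0.5029 -0.333   0.0311] 0.001170434976087779
D [128.3678 274.0698] [502.4443 266.1576] [ 0.5124 -0.4379  0.031 ] 0.001262285570066608
E [164.9693 294.0852] [469.144  239.7147] [ 0.5861 -0.3513  0.023 ] 0.0011173650678689864
stray [315.313  253.7084] [341.1805 250.2372] [0.5469 0.0021 0.059 ] 0.0005512805743966794
green [248.371  265.8903] [399.7352 254.3927] [ 0.5405 -0.1578  0.0388] 0.0011228382569304102
green2 [243.9669 298.0964] [405.4072 216.933 ] [ 0.6451 -0.1744  0.0389] 0.0012355919703953252
scene [0.5099 0.0141] 3.914119756180623 0.02068947321270105 218 0.0012210656736794372
top [0.5116 0.015 ] 3.8554958659608163 0.02045989100731028 393 0.0014769336290856964
scene red [(array([471.7, 159.4]), np.int32(65)), (array([152.9, 239.4]), np.int32(173)), (array([354. , 240.6]), np.int32(103))]
scene blue [178.2085   6.43  ] [154   0  50  15 686]
scene blue [347.714
[... 1815 characters left out ...]
 -0.6277  0.008 ]
 [ 1.3264 -0.8853  0.008 ]
 [ 0.7425 -0.8375  0.008 ]
 [ 0.7445 -0.7476  0.008 ]
 [ 0.9519 -0.5551  0.008 ]
 [ 1.0597 -0.4963  0.008 ]
 [ 1.145  -0.4911  0.008 ]]
top white [218.6767 265.3728] [ 178  233   83   66 4024] ((218.46817016601562, 265.3180847167969), (53.930419921875, 78.4822998046875), 80.07376098632812)
[[0.6014 0.2523 0.008 ]
 [0.4558 0.2249 0.008 ]
 [0.4177 0.4298 0.008 ]
 [0.5651 0.4551 0.008 ]]
top white [415.0196 399.3702] [ 396  368   39   64 1629] ((415.3461608886719, 399.73077392578125), (63.54161834716797, 30.201881408691406), 78.69007110595703)
[[ 0.2378 -0.2121  0.008 ]
 [ 0.0865 -0.2467  0.008 ]
 [ 0.0756 -0.1861  0.008 ]
 [ 0.2214 -0.1477  0.008 ]]
```

Holes triangulate to z = 39.2 (A), 31.2/31.1/31.0 (B, C, D), 23.0 (E) and 59.0 for the stray (20+38), with a common bias of about +1 mm. So B, C and D are the right pillars, A is the tall look-alike and E the short one. Mould: (0.511, 0.0146), yaw 3.9°. First move: turn, then go above the stray.

```bash
cat > to.py <<'E'
# how far to a target: to.py x y z yaw -> tool shift in units of 800 mm, turn in units of 90 deg
import sys;from h import *
from scipy.spatial.transform import Rotation as Ro
x,y,z,w=map(float,sys.argv[1:5]);s=bot.read_state();R=Ro.from_euler("xyz",s["orientation"],degrees=True)
d=R.inv().apply(np.array([x,y,z])-s["ee_pos"])/.8
a=-((w-s["orientation"][2]+180)%360-180)/90
print("shift",d.round(4),"rows",round(np.linalg.norm(d)*800/40,1),"turn",round(a,4),"t",s["t"])
E
python3 -m handwheel '0 0 0 -.0766;0 0 0 -.0766;0 0 0 -.0766;0 0 0 -.0766;0 0 0 -.0766;0 0 0 -.0766;0 0 0 -.0766;0 0 0 -.0766;0 0 0 -.0766;0 0 0 -.0766;0 0 0 -.0766;0 0 0 -.0766' 1 60
python3 -m handwheel '0 0 0 -.0766;0 0 0 -.0766;0 0 0 -.0766;0 0 0 -.0766;0 0 0 -.0766;0 0 0 -.0766;0 0 0 -.0766;0 0 0 -.0766;0 0 0 -.0766;0 0 0 -.0766;0 0 0 -.0766;0 0 0 -.0766;0 0 0 0'
python3 to.py .547 .002 .12 183.9
```

```text
t: 2.8
ee_pos: [0.1813, -0.5457, 0.2313]
orientation: [180.0, 0.0, 101.5]
contact_force: [0.7, -0.7, -0.0]
finger_gap: 0.0852
grasp_force: 0.0
t: 3.88
ee_pos: [0.1813, -0.5457, 0.2313]
orientation: [-180.0, -0.0, -176.0]
contact_force: [-0.5, 0.4, -0.4]
finger_gap: 0.0855
grasp_force: 0.0
shift [-0.5038  0.651   0.1391] rows 16.7 turn 0.0012 t 3.8833
```

```bash
python3 -m handwheel '-.0296 .0383 0 0;-.0296 .0383 0 0;-.0296 .0383 0 0;-.0296 .0383 0 0;-.0296 .0383 0 0;-.0296 .0383 0 0;-.0296 .0383 0 0;-.0296 .0383 0 0;-.0296 .0383 0 0;-.0296 .0383 0 0;-.0296 .0383 0 0;-.0296 .0383 0 0;-.0296 .0383 0 0;-.0296 .0383 0 0;-.0296 .0383 0 0;-.0296 .0383 0 0;-.0296 .0383 0 0;0 0 .045 0;0 0 .045 0;0 0 .045 0'
python3 - <<'E'
from h import *
S=bot.get_image("scene");T=bot.get_image("top")
cv2.imwrite("pics/s1.png",np.hstack([cv2.resize(S[180:310,250:410],(480,390)),cv2.resize(T[190:320,280:390],(320,390))]))
E
python3 to.py .547 .002 .027 183.9
```

```text
t: 5.55
ee_pos: [0.5493, 0.002, 0.1227]
orientation: [-180.0, 0.1, -176.3]
contact_force: [0.2, -0.9, -0.4]
finger_gap: 0.0857
grasp_force: 0.0
shift [-0.0058 -0.0006  0.1131] rows 2.3 turn -0.0022 t 5.65
```

View pics/s1.png

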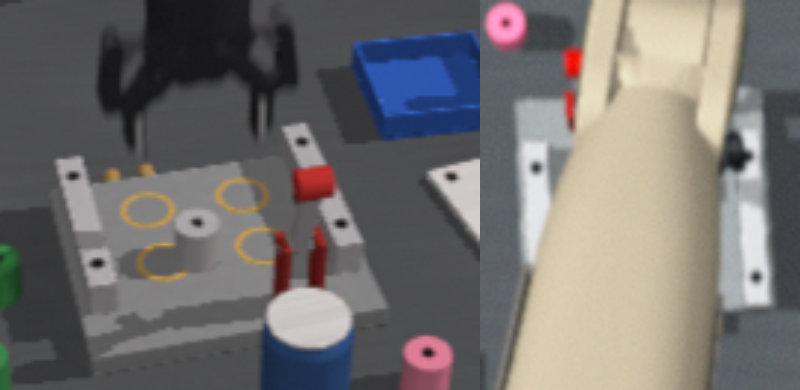

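The stray at crop (197,225) is undisturbed and centred under the open fingers. Descending.

```bash
python3 -m handwheel '0 0 .03 0;0 0 .025 0;0 0 0 0'
python3 to.py .547 .002 .027 183.9
```

```text
t: 5.9
ee_pos: [0.5467, 0.0009, 0.0779]
orientation: [180.0, -0.2, -176.3]
contact_force: [-1.0, -0.2, -0.8]
finger_gap: 0.0853
grasp_force: 0.0
shift [-0.0007  0.0013  0.0636] rows 1.3 turn -0.0023 t 5.9
```

```bash
python3 -m handwheel '0 .0013 .022 0;0 0 .022 0;0 0 .019 0;0 0 0 0'
python3 -m handwheel '0 0 0 0;0 0 0 0;0 0 0 0;0 0 0 0;0 0 0 0;0 0 0 0;0 0 0 0;0 0 0 0' 0 70
python3 -m handwheel '0 0 -.03 0;0 0 -.04 0;0 0 -.045 0;0 0 -.04 0;0 0 0 0'
python3 - <<'E'
from h import *
for c,u in(("scene",(393,208.1)),("top",(245.1,328))):print(onz(c,u,.012))
E
python3 to.py .331 .262 .15 183.9
```

```text
t: 6.23
ee_pos: [0.5475, 0.0018, 0.0288]
orientation: [180.0, -0.1, -176.3]
contact_force: [-0.6, 0.3, 0.7]
finger_gap: 0.0856
grasp_force: 0.0
t: 6.9
ee_pos: [0.5493, 0.0015, 0.0307]
orientation: [-179.9, 0.2, -176.2]
contact_force: [-0.7, -0.8, 6.1]
finger_gap: 0.034
grasp_force: 69.2
t: 7.32
ee_pos: [0.5518, 0.0015, 0.1601]
orientation: [-179.9, 0.6, -176.2]
contact_force: [0.9, 0.1, -2.1]
finger_gap: 0.0341
grasp_force: 70.3
[0.337  0.2598 0.012 ]
[0.3381 0.2607 0.012 ]
shift [0.2538 0.3434 0.009 ] rows 8.5 turn -0.0007 t 7.3167
```

```bash
python3 -m handwheel '.02 .03 0 0;.0273 .0378 0 0;.0273 .0378 0 0;.0273 .0378 0 0;.0273 .0378 0 0;.0273 .0378 0 0;.0273 .0378 0 0;.0273 .0378 0 0;.0273 .0378 0 0;.0075 .0078 0 0;0 0 0 0'
python3 to.py .3375 .260 .017 183.9
```

```text
t: 8.23
ee_pos: [0.3309, 0.2615, 0.1524]
orientation: [-180.0, -0.1, -175.9]
contact_force: [-0.2, -0.3, -2.7]
finger_gap: 0.0342
grasp_force: 70.8
shift [-0.0083 -0.0024  0.1692] rows 3.4 turn 0.0024 t 8.2333
```

```bash
python3 -m handwheel '-.006 -.002 .03 0;0 0 .045 0;0 0 .045 0;0 0 .03 0;0 0 .01 0;0 0 0 0;0 0 0 0'
python3 to.py .3375 .260 .017 183.9
```

```text
t: 8.82
ee_pos: [0.3392, 0.2587, 0.0253]
orientation: [-180.0, -0.0, -176.2]
contact_force: [0.2, -0.5, -1.7]
finger_gap: 0.0341
grasp_force: 70.9
shift [0.0021 0.0018 0.0103] rows 0.2 turn -0.0014 t 8.8167
```

```bash
python3 -m handwheel '0 0 .006 0;0 0 .005 0;0 0 0 0'
python3 -m handwheel '0 0 0 0;0 0 0 0;0 0 0 0;0 0 0 0' .62
python3 -m handwheel '0 0 -.02 0;0 0 -.04 0;0 0 -.045 0;0 0 -.045 0;0 0 -.02 0;0 0 0 0'
python3 to.py .503 -.333 .16 183.9
```

```text
t: 9.07
ee_pos: [0.3392, 0.2593, 0.0165]
orientation: [180.0, 0.1, -176.2]
contact_force: [-0.1, 0.0, -2.9]
finger_gap: 0.0339
grasp_force: 70.9
t: 9.4
ee_pos: [0.3389, 0.2594, 0.0165]
orientation: [180.0, 0.1, -176.2]
contact_force: [-0.3, -0.2, 0.7]
finger_gap: 0.0532
grasp_force: 0.0
t: 9.9
ee_pos: [0.3412, 0.2606, 0.1565]
orientation: [179.8, 0.5, -176.2]
contact_force: [-0.1, -0.7, -1.3]
finger_gap: 0.0531
grasp_force: 0.0
shift [-0.152  -0.7538 -0.0056] rows 15.4 turn -0.0006 t 9.9
```

```bash
python3 - <<'E'
from h import *
S=bot.get_image("scene")
for p in((.4215,-.2423,.031),(.5029,-.333,.031),(.5124,-.4379,.031),(.3392,.2593,.043)):
    u=proj("scene",p)[0];v=hole(S,u);print(p,u,v,onz("scene",v,p[2]))
E
python3 to.py .4215 -.242 .16 183.9
```

```text
(0.4215, -0.2423, 0.031) [212.4003 240.8673] [212.1222 240.8103] [ 0.4211 -0.243   0.031 ]
(0.5029, -0.333, 0.031) [174.4539 266.2561] [174.1935 266.209 ] [ 0.5026 -0.3336  0.031 ]
(0.5124, -0.4379, 0.031) [128.6646 274.054 ] [128.3743 274.0695] [ 0.5123 -0.4386  0.031 ]
(0.3392, 0.2593, 0.043) [394.1065 199.5328] [393.9402 199.944 ] [0.341  0.2583 0.043 ]
shift [-0.0595 -0.6329 -0.0082] rows 12.7 turn -0.0006 t 9.95
```

```bash
python3 -m handwheel '-.0035 -.035 0 0;-.0046 -.0487 0 0;-.0046 -.0487 0 0;-.0046 -.0487 0 0;-.0046 -.0487 0 0;-.0046 -.0487 0 0;-.0046 -.0487 0 0;-.0046 -.0487 0 0;-.0046 -.0487 0 0;-.0046 -.0487 0 0;-.0046 -.0487 0 0;-.0046 -.0487 0 0;-.0046 -.0487 0 0;-.004 -.0135 0 0;0 0 .04 0;0 0 .045 0;0 0 .04 0;0 0 0 0;0 0 0 0' .8
python3 to.py .4215 -.242 .006 183.9
```

```text
t: 11.53
ee_pos: [0.4201, -0.2406, 0.0499]
orientation: [179.7, -0.3, -176.2]
contact_force: [0.7, -0.5, -0.0]
finger_gap: 0.0684
grasp_force: 0.0
shift [-0.0019 -0.0021  0.0549] rows 1.1 turn -0.0006 t 11.5333
```

```bash
python3 -m handwheel '-.0019 -.0021 .02 0;0 0 .02 0;0 0 .013 0;0 0 0 0'
python3 -m handwheel '0 0 0 0;0 0 0 0;0 0 0 0;0 0 0 0;0 0 0 0;0 0 0 0;0 0 0 0' 0 70
python3 -m handwheel '0 0 -.03 0;0 0 -.045 0;0 0 -.045 0;0 0 -.025 0;0 0 0 0;0 0 0 0'
python3 to.py .5464 -.0241 .13 183.9
```

```text
t: 11.87
ee_pos: [0.4241, -0.244, 0.0098]
orientation: [180.0, -0.0, -176.1]
contact_force: [-0.3, -0.5, -0.0]
finger_gap: 0.0686
grasp_force: 0.0
t: 12.45
ee_pos: [0.4252, -0.2447, 0.0118]
orientation: [-179.9, 0.1, -176.1]
contact_force: [-0.5, 2.4, 7.8]
finger_gap: 0.0334
grasp_force: 68.7
t: 12.95
ee_pos: [0.425, -0.2451, 0.1274]
orientation: [-179.8, 0.2, -176.2]
contact_force: [0.1, -0.1, -3.1]
finger_gap: 0.0334
grasp_force: 70.5
shift [-0.1699  0.2654 -0.0035] rows 6.3 turn -0.0007 t 12.95
```

```bash
python3 -m handwheel '-.018 .027 0 0;-.0247 .0379 0 0;-.0247 .0379 0 0;-.0247 .0379 0 0;-.0247 .0379 0 0;-.0247 .0379 0 0;-.0247 .0379 0 0;-.007 .011 0 0;0 0 0 0;0 0 0 0;0 0 .04 0;0 0 .04 0;0 0 .02 0;0 0 0 0;0 0 0 0'
python3 to.py .549 -.0241 .032 183.9
```

```text
t: 14.2
ee_pos: [0.5461, -0.0243, 0.0445]
orientation: [180.0, -0.2, -176.3]
contact_force: [-0.0, 0.1, -2.2]
finger_gap: 0.0334
grasp_force: 71.4
shift [-0.0037 -0.      0.0157] rows 0.3 turn -0.002 t 14.2
```

```bash
python3 -m handwheel '-.0037 0 .008 0;0 0 .006 0;0 0 0 0;0 0 0 0'
python3 -m handwheel '0 0 .001 0;0 0 0 0;0 0 0 0;0 0 0 0' .6
python3 -m handwheel '0 0 -.02 0;0 0 -.04 0;0 0 -.045 0;0 0 -.01 0;0 0 0 0;0 0 0 0'
python3 to.py .503 -.333 .15 183.9
```

```text
t: 14.53
ee_pos: [0.5513, -0.0232, 0.035]
orientation: [-180.0, 0.0, -176.2]
contact_force: [-0.0, -0.8, -2.0]
finger_gap: 0.0334
grasp_force: 71.4
t: 14.87
ee_pos: [0.5514, -0.023, 0.0342]
orientation: [-180.0, 0.1, -176.2]
contact_force: [0.1, 0.1, 0.5]
finger_gap: 0.0515
grasp_force: 0.0
t: 15.37
ee_pos: [0.5514, -0.023, 0.1261]
orientation: [-180.0, 0.1, -176.2]
contact_force: [-1.3, 0.0, -0.5]
finger_gap: 0.0514
grasp_force: 0.0
shift [ 0.0863 -0.3825 -0.0299] rows 7.9 turn -0.0006 t 15.3667
```

```bash
python3 -m handwheel '.008 -.03 0 0;.0108 -.0478 0 0;.0108 -.0478 0 0;.0108 -.0478 0 0;.0108 -.0478 0 0;.0108 -.0478 0 0;.0108 -.0478 0 0;.0108 -.0478 0 0;.0027 -.0179 0 0;0 0 0 0;0 0 .04 0;0 0 .045 0;0 0 0 0;0 0 0 0' .8
python3 - <<'E'
from h import *
S=bot.get_image("scene")
p=(.549,-.0241,.051);v=hole(S,proj("scene",p)[0],5);print(v,onz("scene",v,.051))
E
python3 to.py .5028 -.333 .008 183.9
```

```text
t: 16.53
ee_pos: [0.5003, -0.3297, 0.0548]
orientation: [179.7, -0.3, -176.1]
contact_force: [-0.2, 0.9, 0.4]
finger_gap: 0.0682
grasp_force: 0.0
[305.0933 257.6198] [ 0.5477 -0.023   0.051 ]
shift [-0.001  -0.0025  0.0613] rows 1.2 turn 0.0 t 16.5833
```

```bash
python3 -m handwheel '-.001 -.0025 .02 0;0 0 .025 0;0 0 .014 0;0 0 0 0;0 0 0 0'
python3 -m handwheel '0 0 0 0;0 0 0 0;0 0 0 0;0 0 0 0;0 0 0 0;0 0 0 0;0 0 0 0' 0 70
python3 -m handwheel '0 0 -.03 0;0 0 -.045 0;0 0 -.045 0;0 0 -.025 0;0 0 0 0;0 0 0 0'
python3 to.py .4806 -.0285 .13 183.9
```

```text
t: 17.0
ee_pos: [0.5038, -0.3346, 0.0113]
orientation: [-180.0, 0.0, -176.1]
contact_force: [0.6, 0.4, 0.6]
finger_gap: 0.0682
grasp_force: 0.0
t: 17.58
ee_pos: [0.5044, -0.3354, 0.0123]
orientation: [-179.9, 0.1, -176.2]
contact_force: [-1.6, 1.5, 5.3]
finger_gap: 0.0336
grasp_force: 69.2
t: 18.08
ee_pos: [0.5043, -0.3356, 0.1279]
orientation: [-179.9, 0.1, -176.2]
contact_force: [-0.7, -0.0, -3.2]
finger_gap: 0.0333
grasp_force: 70.1
shift [ 0.0038  0.385  -0.0036] rows 7.7 turn -0.0007 t 18.0833
```

```bash
python3 -m handwheel '.002 .03 0 0;0 .0481 0 0;0 .0481 0 0;0 .0481 0 0;0 .0481 0 0;0 .0481 0 0;0 .0481 0 0;0 .0481 0 0;0 .0183 0 0;0 0 0 0;0 0 0 0;0 0 .04 0;0 0 .04 0;0 0 .02 0;0 0 0 0;0 0 0 0'
python3 to.py .482 -.0285 .0325 183.9
```

```text
t: 19.42
ee_pos: [0.48, -0.0286, 0.0451]
orientation: [180.0, -0.2, -176.3]
contact_force: [0.2, 0.9, -1.9]
finger_gap: 0.0336
grasp_force: 70.5
shift [-0.0026 -0.0001  0.0158] rows 0.3 turn -0.0019 t 19.4167
```

```bash
python3 -m handwheel '-.001 0 .008 0;0 0 .006 0;0 0 0 0;0 0 0 0'
python3 -m handwheel '0 0 .002 0;0 0 0 0;0 0 0 0;0 0 0 0' .6
python3 -m handwheel '0 0 -.02 0;0 0 -.04 0;0 0 -.045 0;0 0 -.01 0;0 0 0 0;0 0 0 0'
python3 to.py .5123 -.438 .126 183.9
```

```text
t: 19.75
ee_pos: [0.4825, -0.0278, 0.0357]
orientation: [-180.0, 0.0, -176.2]
contact_force: [0.2, 0.2, -2.2]
finger_gap: 0.0333
grasp_force: 70.5
t: 20.08
ee_pos: [0.4826, -0.0277, 0.0341]
orientation: [-180.0, 0.1, -176.2]
contact_force: [-0.2, 0.6, -0.6]
finger_gap: 0.051
grasp_force: 0.0
t: 20.58
ee_pos: [0.4826, -0.0277, 0.126]
orientation: [-180.0, 0.1, -176.2]
contact_force: [0.2, 0.6, 0.2]
finger_gap: 0.0508
grasp_force: 0.0
shift [-0.0027 -0.5142  0.0003] rows 10.3 turn -0.0006 t 20.5833
```

```bash
python3 -m handwheel '0 -.03 0 0;0 -.048 0 0;0 -.048 0 0;0 -.048 0 0;0 -.048 0 0;0 -.048 0 0;0 -.048 0 0;0 -.048 0 0;0 -.048 0 0;0 -.048 0 0;0 -.048 0 0;-.0012 -.0042 0 0;0 0 0 0;0 0 .04 0;0 0 .045 0;0 0 0 0;0 0 0 0' .8
python3 - <<'E'
from h import *
S=bot.get_image("scene")
p=(.482,-.028,.051);v=hole(S,proj("scene",p)[0],5);print(v,onz("scene",v,.051))
p=(.5123,-.4383,.031);v=hole(S,proj("scene",p)[0],4);print(v,onz("scene",v,.031))
E
python3 to.py .5123 -.438 .008 183.9
```

```text
t: 22.0
ee_pos: [0.5085, -0.4343, 0.0546]
orientation: [179.6, -0.3, -176.1]
contact_force: [-0.7, -0.0, -0.0]
finger_gap: 0.0686
grasp_force: 0.0
[299.1735 240.5268] [ 0.4817 -0.0278  0.051 ]
[128.0693 273.746 ] [ 0.5111 -0.4394  0.031 ]
shift [-0.0028 -0.0028  0.0614] rows 1.2 turn 0.0 t 22.05
```

```bash
python3 -m handwheel '-.0015 -.0028 .02 0;0 0 .025 0;0 0 .014 0;0 0 0 0;0 0 0 0'
python3 -m handwheel '0 0 0 0;0 0 0 0;0 0 0 0;0 0 0 0;0 0 0 0;0 0 0 0;0 0 0 0' 0 70
python3 -m handwheel '0 0 -.03 0;0 0 -.045 0;0 0 -.045 0;0 0 -.025 0;0 0 0 0;0 0 0 0'
python3 to.py .4755 .0533 .13 183.9
```

```text
t: 22.47
ee_pos: [0.5122, -0.4399, 0.0114]
orientation: [-180.0, 0.0, -176.1]
contact_force: [0.2, -1.2, -0.4]
finger_gap: 0.0682
grasp_force: 0.0
t: 23.05
ee_pos: [0.5128, -0.4407, 0.0125]
orientation: [-179.9, 0.1, -176.2]
contact_force: [-1.4, 0.6, 5.5]
finger_gap: 0.0336
grasp_force: 69.8
t: 23.55
ee_pos: [0.5126, -0.441, 0.1281]
orientation: [-179.8, 0.1, -176.2]
contact_force: [-0.2, 0.3, -2.8]
finger_gap: 0.0339
grasp_force: 70.0
shift [ 0.005   0.6196 -0.0041] rows 12.4 turn -0.0007 t 23.55
```

```bash
python3 -m handwheel '.005 .03 0 0;0 .048 0 0;0 .048 0 0;0 .048 0 0;0 .048 0 0;0 .048 0 0;0 .048 0 0;0 .048 0 0;0 .048 0 0;0 .048 0 0;0 .048 0 0;0 .048 0 0;0 .048 0 0;0 .0136 0 0;0 0 0 0;0 0 0 0;0 0 .04 0;0 0 .04 0;0 0 .02 0;0 0 0 0'
python3 to.py .4755 .0533 .0325 183.9
```

```text
t: 25.22
ee_pos: [0.4711, 0.0526, 0.0422]
orientation: [180.0, -0.5, -176.3]
contact_force: [-0.9, 0.2, -2.3]
finger_gap: 0.0339
grasp_force: 70.5
shift [-0.0057  0.0005  0.0121] rows 0.3 turn -0.0024 t 25.2167
```

```bash
python3 -m handwheel '-.001 0 0 0;0 0 0 0;0 0 .008 0;0 0 .006 0;0 0 0 0;0 0 0 0'
python3 to.py .4765 .0533 .0325 183.9
```

```text
t: 25.72
ee_pos: [0.4756, 0.0542, 0.0354]
orientation: [-180.0, 0.0, -176.2]
contact_force: [0.0, 0.0, -3.0]
finger_gap: 0.0333
grasp_force: 70.5
shift [-0.0011 -0.0012  0.0036] rows 0.1 turn -0.0007 t 25.7167
```

```bash
python3 -m handwheel '0 0 .002 0;0 0 0 0;0 0 0 0;0 0 0 0' .6
python3 -m handwheel '0 0 -.02 0;0 0 -.04 0;0 0 -.045 0;0 0 -.03 0;0 0 0 0;0 0 0 0'
python3 - <<'E'
from h import *
S=bot.get_image("scene")
for p in((.5464,-.0241,.051),(.4806,-.0285,.051),(.475,.0533,.051)):
  v=hole(S,proj("scene",p)[0],5);print(v,onz("scene",v,.051)-p)
h=cv2.cvtColor(S,cv2.COLOR_BGR2HSV);w=((h[...,1]<40)&(h[...,2]>190)).astype(np.uint8);w[:200]=0;w[300:]=0;w[:,:385]=0
q=max(cv2.findContours(w,0,2)[0],key=cv2.contourArea);ap=cv2.approxPolyDP(cv2.convexHull(q),6,True)[:,0]
C=np.array([onz("scene",a,.008) for a in ap]);print(C,C.mean(0))
cv2.imwrite("pics/s2.png",cv2.resize(S[170:310,240:510],(800,415),interpolation=2))
E
python3 to.py .510 .3405 .14 190.2
```

```text
t: 26.05
ee_pos: [0.476, 0.0542, 0.034]
orientation: [-180.0, 0.1, -176.2]
contact_force: [0.1, 0.7, -0.2]
finger_gap: 0.0516
grasp_force: 0.0
t: 26.55
ee_pos: [0.4771, 0.0542, 0.1434]
orientation: [-180.0, 0.2, -176.2]
contact_force: [-0.6, -0.7, -0.4]
finger_gap: 0.0514
grasp_force: 0.0
[305.0679 257.5629] [ 0.0011  0.0011 -0.    ]
[299.2382 240.0946] [-0.0005  0.0011  0.    ]
[331.2313 234.314 ] [-0.0039  0.0021  0.    ]
[[0.5625 0.4548 0.008 ]
 [0.5992 0.2513 0.008 ]
 [0.4579 0.2274 0.008 ]
 [0.4218 0.4288 0.008 ]] [0.5103 0.3406 0.008 ]
shift [-0.0665  0.3542  0.0025] rows 7.2 turn -0.0706 t 26.6
```

View pics/s2.png

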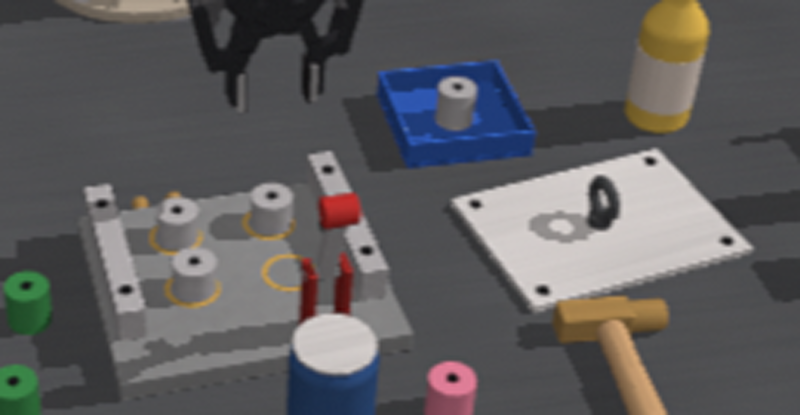

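The three pillars stand in their rings, at crop (177,225), (270,208) and (193,276), and the stray stands in the tray. The ring1 pillar is about 4 mm off in -x, so I'll nudge it square.

```bash
python3 -m handwheel '0 0 .04 0;0 0 .045 0;0 0 .035 0;0 0 .016 0;0 0 0 0;0 0 0 0'
python3 -m handwheel '0 0 0 0;0 0 0 0;0 0 0 0;0 0 0 0;0 0 0 0' 0 50
python3 -m handwheel '0 0 -.006 0;-.0045 -.002 0 0;0 0 0 0;0 0 .006 0;0 0 0 0;0 0 0 0'
python3 -m handwheel '0 0 0 0;0 0 0 0;0 0 0 0;0 0 0 0' .6
python3 -m handwheel '0 0 -.02 0;0 0 -.04 0;0 0 -.045 0;0 0 -.03 0;0 0 0 0;0 0 0 0'
python3 - <<'E'
from h import *
S=bot.get_image("scene")
for p in((.5464,-.0241,.051),(.4806,-.0285,.051),(.475,.0533,.051)):
  v=hole(S,proj("scene",p)[0],5);print(v,onz("scene",v,.051)-p)
E
python3 to.py .510 .3405 .14 190.2
```

```text
t: 27.1
ee_pos: [0.4736, 0.0543, 0.0312]
orientation: [180.0, -0.3, -176.2]
contact_force: [0.6, 0.3, 0.4]
finger_gap: 0.0512
grasp_force: 0.0
t: 27.52
ee_pos: [0.4764, 0.0541, 0.0338]
orientation: [-180.0, 0.1, -176.2]
contact_force: [-1.0, -0.5, 2.4]
finger_gap: 0.034
grasp_force: 50.0
t: 28.02
ee_pos: [0.4805, 0.0527, 0.0337]
orientation: [-180.0, 0.1, -176.2]
contact_force: [-0.7, -0.6, 7.6]
finger_gap: 0.0342
grasp_force: 50.8
t: 28.35
ee_pos: [0.4791, 0.0528, 0.0325]
orientation: [180.0, -0.0, -176.2]
contact_force: [-0.4, 0.1, -0.3]
finger_gap: 0.0512
grasp_force: 0.0
t: 28.85
ee_pos: [0.4806, 0.0528, 0.1422]
orientation: [-180.0, 0.2, -176.2]
contact_force: [0.2, 0.4, 0.1]
finger_gap: 0.0511
grasp_force: 0.0
[305.0621 257.5692] [0.0011 0.001  0.    ]
[299.1912 240.1472] [-0.0003  0.001   0.    ]
[330.9564 233.796 ] [-0.0061  0.0018  0.    ]
shift [-0.0623  0.3562  0.001 ] rows 7.2 turn -0.0707 t 28.9
```

```bash
python3 -m handwheel '-.006 .03 0 0;-.008 .046 0 0;-.008 .046 0 0;-.008 .046 0 0;-.008 .046 0 0;-.008 .046 0 0;-.008 .046 0 0;-.008 .046 0 0;0 .004 0 0;0 0 0 -.0707;0 0 0 0;0 0 0 0;0 0 0 0' 1
python3 - <<'E'
from h import *
S=bot.get_image("scene");T=bot.get_image("top")
for p in((.5464,-.0241,.051),(.4806,-.0285,.051),(.475,.0533,.051)):
  for c,I in(("scene",S),("top",T)):
    v=hole(I,proj(c,p)[0],5);print(c,v,onz(c,v,.051)-p)
cv2.imwrite("pics/s3.png",np.hstack([cv2.resize(S[215:275,270:390],(800,400),interpolation=2)]))
cv2.imwrite("pics/s4.png",np.hstack([cv2.resize(S[180:280,380:520],(420,300),interpolation=2),cv2.resize(T[210:310,290:390],(300,300),interpolation=2)]))
E
python3 to.py .510 .3405 .14 190.2
```

```text
t: 29.98
ee_pos: [0.5092, 0.3394, 0.1397]
orientation: [-180.0, -0.1, -170.0]
contact_force: [0.1, 0.4, -0.3]
finger_gap: 0.0853
grasp_force: 0.0
scene [304.9707 257.022 ] [-0.0009  0.0011  0.    ]
top [350.5047 251.5421] [-0.0015  0.0012 -0.    ]
scene [299.2386 240.3727] [0.0006 0.0009 0.    ]
top [351.6721 274.8623] [ 0.0009  0.002  -0.    ]
scene [331.0023 235.3166] [-0.0001  0.0007  0.    ]
top [321.7063 274.8896] [ 0.0055  0.0008 -0.    ]
shift [-0.0007  0.0012  0.0005] rows 0.0 turn -0.0016 t 30.0833
```

View pics/s3.png

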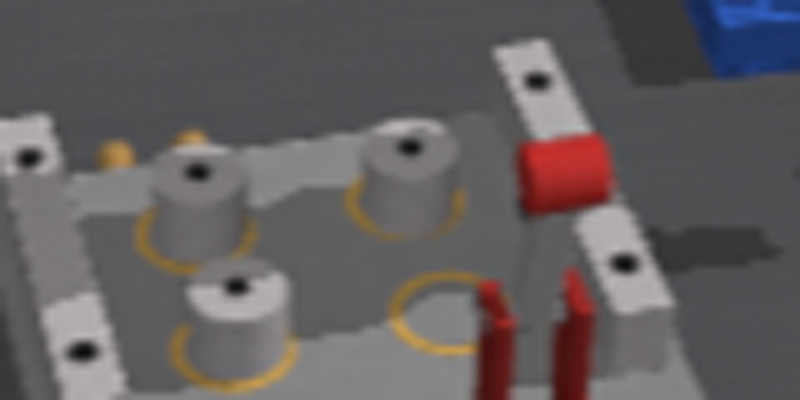

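View pics/s4.png

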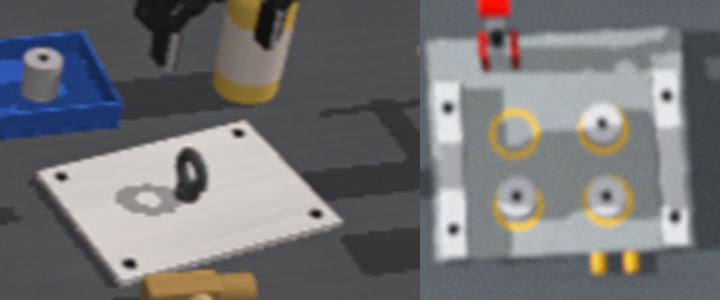

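Shadow edges upset the hole finder, so the nudge went the wrong way: the ring1 pillar at crop (410,147) now sits about +x of centre. The cover is undisturbed. I'll re-measure with a stricter finder.

```bash
cat >> h.py <<'E'
def hole2(im,u,r=2.6):
    g=cv2.resize(cv2.cvtColor(im,6),None,fx=8,fy=8,interpolation=2).astype(float);u=(np.array(u)+.5)*8-.5
    Y,X=np.mgrid[:g.shape[0],:g.shape[1]]
    for _ in range(4):
        m=np.hypot(X-u[0],Y-u[1])<r*8;t=g[m].min()+30;k=np.clip(t-g,0,None)*m
        u=np.array([(k*X).sum(),(k*Y).sum()])/k.sum()
    return (u+.5)/8-.5
E
python3 - <<'E'
from h import *
S=bot.get_image("scene");T=bot.get_image("top")
for p,a,b in(((.5464,-.0241,.050),(305.3,257.9),(350.1,250.5)),((.4806,-.0285,.050),(299.4,240.7),(351.7,275)),((.475,.0533,.050),(331.4,236.9),(321.7,275.2))):
  a,b=hole2(S,a),hole2(T,b);print(a,onz("scene",a,.05)-p,b,onz("top",b,.05)-p,*tri(a,b))
E
```

```text
[305.0149 257.472 ] [-0.0004  0.0011  0.    ] [350.2587 250.7928] [0.0008 0.0019 0.    ] [ 0.547  -0.0227  0.0508] 0.0008728377729111914
[299.2498 240.4271] [-0.0004  0.0011  0.    ] [351.6937 274.9188] [0.0009 0.002  0.    ] [ 0.4813 -0.027   0.0509] 0.0010226178159995361
[331.0737 236.6461] [ 0.004   0.0001 -0.    ] [321.7388 274.9561] [0.0055 0.0007 0.    ] [0.4803 0.0536 0.0511] 0.0008292606159889999
```

```bash
python3 -m handwheel '0 0 0 .0707;.006 -.03 0 0;.008 -.046 0 0;.008 -.046 0 0;.008 -.046 0 0;.008 -.046 0 0;.008 -.046 0 0;.008 -.046 0 0;.008 -.046 0 0;0 -.004 0 0;0 0 0 0;0 0 0 0;0 0 0 0' .62
python3 to.py .480 .0535 .0325 183.9
```

```text
t: 31.27
ee_pos: [0.4795, 0.0536, 0.141]
orientation: [180.0, 0.0, -176.1]
contact_force: [0.3, -0.3, 0.8]
finger_gap: 0.0532
grasp_force: 0.0
shift [-0.0006 -0.0002  0.1357] rows 2.7 turn -0.0004 t 31.2667
```

```bash
python3 -m handwheel '0 0 .04 0;0 0 .045 0;0 0 .035 0;0 0 .0145 0;0 0 0 0;0 0 0 0'
python3 -m handwheel '0 0 0 0;0 0 0 0;0 0 0 0;0 0 0 0;0 0 0 0' 0 50
python3 -m handwheel '0 0 -.006 0;.0055 0 0 0;0 0 0 0;0 0 .006 0;0 0 0 0;0 0 0 0;0 0 0 0'
python3 -m handwheel '0 0 0 0;0 0 0 0;0 0 0 0;0 0 0 0' .6
python3 -m handwheel '0 0 -.02 0;0 0 -.04 0;0 0 -.045 0;0 0 -.03 0;0 0 0 0;0 0 0 0'
python3 -m handwheel '-.008 .03 0 0;-.009 .046 0 0;-.009 .046 0 0;-.009 .046 0 0;-.009 .046 0 0;-.009 .046 0 0;-.009 .046 0 0;-.009 .046 0 0;0 .004 0 0;0 0 0 -.0707;0 0 0 0;0 0 0 0;0 0 0 0' 1
python3 - <<'E'
from h import *
S=bot.get_image("scene");T=bot.get_image("top")
for p,a,b in(((.5464,-.0241,.050),(305.3,257.9),(350.1,250.5)),((.4806,-.0285,.050),(299.4,240.7),(351.7,275)),((.475,.0533,.050),(331,235.5),(321.7,276.5))):
  a,b=hole2(S,a),hole2(T,b);print(a,onz("scene",a,.05)-p,b,onz("top",b,.05)-p,*tri(a,b))
E
python3 to.py .510 .3405 .14 190.2
```

```text
t: 31.77
ee_pos: [0.4788, 0.0541, 0.0328]
orientation: [180.0, -0.1, -176.0]
contact_force: [1.1, -0.1, -0.0]
finger_gap: 0.053
grasp_force: 0.0
t: 32.18
ee_pos: [0.4808, 0.0533, 0.0349]
orientation: [180.0, 0.2, -176.1]
contact_force: [-0.0, 2.8, 7.1]
finger_gap: 0.0338
grasp_force: 50.3
t: 32.77
ee_pos: [0.4749, 0.0524, 0.0348]
orientation: [-180.0, 0.0, -176.2]
contact_force: [-6.4, 0.2, 19.3]
finger_gap: 0.0339
grasp_force: 52.0
t: 33.1
ee_pos: [0.4748, 0.0525, 0.0329]
orientation: [-180.0, -0.0, -176.2]
contact_force: [0.1, -0.3, -0.4]
finger_gap: 0.0515
grasp_force: 0.0
t: 33.6
ee_pos: [0.4763, 0.0524, 0.1425]
orientation: [-180.0, 0.2, -176.2]
contact_force: [-0.1, -0.7, -0.5]
finger_gap: 0.0511
grasp_force: 0.0
t: 34.68
ee_pos: [0.512, 0.3396, 0.1402]
orientation: [-180.0, -0.1, -170.0]
contact_force: [-0.1, 0.0, -0.1]
finger_gap: 0.0854
grasp_force: 0.0
[305.0181 257.4642] [-0.0004  0.0011  0.    ] [350.1803 250.7798] [0.0008 0.0021 0.    ] [ 0.547  -0.0226  0.0508] 0.001079744377102301
[299.2406 240.4551] [-0.0003  0.0011  0.    ] [351.6701 274.9053] [0.0009 0.002  0.    ] [ 0.4814 -0.027   0.0508] 0.0011145551173424278
[330.5658 235.346 ] [-0.0014 -0.0001  0.    ] [321.7677 276.7255] [0.0007 0.0006 0.    ] [0.4754 0.0533 0.0514] 0.00103558822707921
shift [0.0029 0.0015 0.0011] rows 0.1 turn -0.0016 t 34.7833
```

```bash
python3 -m handwheel '.0029 .0015 .04 -.0016;0 0 .045 0;0 0 .04 0;0 0 .02 0;0 0 0 0;0 0 0 0'
python3 -m handwheel '0 0 0 0;0 0 0 0;0 0 0 0;0 0 0 0;0 0 0 0;0 0 0 0;0 0 0 0;0 0 0 0;0 0 0 0' 0 100
python3 -m handwheel '0 0 -.02 0;0 0 -.02 0;0 0 0 0;0 0 0 0'
python3 to.py .5107 .0146 .16 183.9
```

```text
t: 35.28
ee_pos: [0.5094, 0.3404, 0.0247]
orientation: [-180.0, -0.1, -169.7]
contact_force: [0.3, -0.0, 0.9]
finger_gap: 0.0854
grasp_force: 0.0
t: 36.03
ee_pos: [0.5104, 0.3409, 0.026]
orientation: [-179.9, 0.1, -169.7]
contact_force: [-0.6, -1.9, 4.8]
finger_gap: 0.0089
grasp_force: 97.7
t: 36.37
ee_pos: [0.51, 0.3414, 0.0567]
orientation: [180.0, -0.0, -169.7]
contact_force: [0.7, 0.2, -7.8]
finger_gap: 0.0087
grasp_force: 98.2
shift [ 0.0725 -0.402  -0.1292] rows 8.6 turn 0.0716 t 36.3667
```

```bash
python3 -m handwheel '0 0 -.03 0;0 0 -.04 0;0 0 -.04 0;0 0 -.02 0;0 0 0 .035;0 0 0 .0366;0 0 0 0;0 0 0 0'
python3 to.py .5107 .0146 .16 183.9
python3 - <<'E'
from h import *
S=bot.get_image("scene");cv2.imwrite("pics/s5.png",cv2.resize(S[130:310,240:520],(700,450),interpolation=2))
E
```

```text
t: 37.03
ee_pos: [0.5089, 0.3408, 0.1592]
orientation: [-179.9, -0.2, -176.0]
contact_force: [0.1, -0.5, -7.4]
finger_gap: 0.0088
grasp_force: 98.6
shift [ 0.0262 -0.4069 -0.0004] rows 8.2 turn 0.001 t 37.0333
```

View pics/s5.png

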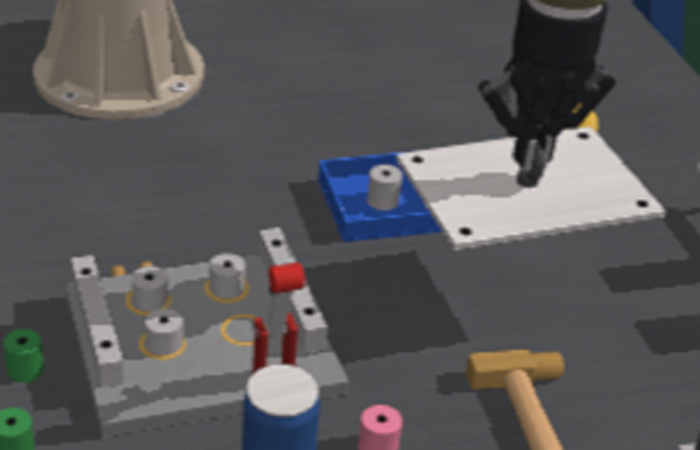

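The cover hangs level from the gripper at crop (530,185), clear of everything. Moving it over the mould.

```bash
python3 -m handwheel '.001 -.015 0 0;.002 -.03 0 0;.0026 -.04 0 0;.0026 -.04 0 0;.0026 -.04 0 0;.0026 -.04 0 0;.0026 -.04 0 0;.0026 -.04 0 0;.0026 -.04 0 0;.0026 -.04 0 0;.002 -.025 0 0;.001 -.017 0 0;0 0 0 0;0 0 0 0;0 0 0 0'
python3 -m handwheel '0 0 .03 0;0 0 .02 0;0 0 0 0;0 0 0 0;0 0 0 0'
python3 to.py .5107 .0146 .078 183.9
python3 - <<'E'
from h import *
S=bot.get_image("scene");cv2.imwrite("pics/s6.png",cv2.resize(S[170:310,240:420],(720,560),interpolation=2))
h=cv2.cvtColor(S,cv2.COLOR_BGR2HSV);w=((h[...,1]<40)&(h[...,2]>170)).astype(np.uint8);w[:190]=0;w[275:]=0;w[:,:250]=0;w[:,420:]=0
q=max(cv2.findContours(w,0,2)[0],key=cv2.contourArea);ap=cv2.approxPolyDP(cv2.convexHull(q),6,True)[:,0];print(ap)
z=bot.read_state()["ee_pos"][2]-.025+.008
C=np.array([onz("scene",a,z) for a in ap]);print(z,C,C.mean(0))
E
```

```text
t: 38.33
ee_pos: [0.5103, 0.0151, 0.161]
orientation: [180.0, -0.0, -176.1]
contact_force: [-0.2, -0.6, -7.3]
finger_gap: 0.0088
grasp_force: 98.7
t: 38.75
ee_pos: [0.5112, 0.0156, 0.122]
orientation: [-180.0, 0.0, -176.0]
contact_force: [0.4, -0.6, -6.5]
finger_gap: 0.0084
grasp_force: 98.5
shift [ 0.0007 -0.0012  0.055 ] rows 1.1 turn 0.0008 t 38.75
[[370 241]
 [281 255]
 [276 238]
 [329 209]
 [352 206]]
0.10543279491756827 [[ 0.577   0.1252  0.1054]
 [ 0.591  -0.0833  0.1054]
 [ 0.5291 -0.0879  0.1054]
 [ 0.4371  0.0553  0.1054]
 [ 0.4343  0.115   0.1054]] [0.5137 0.0249 0.1054]
```

View pics/s6.png

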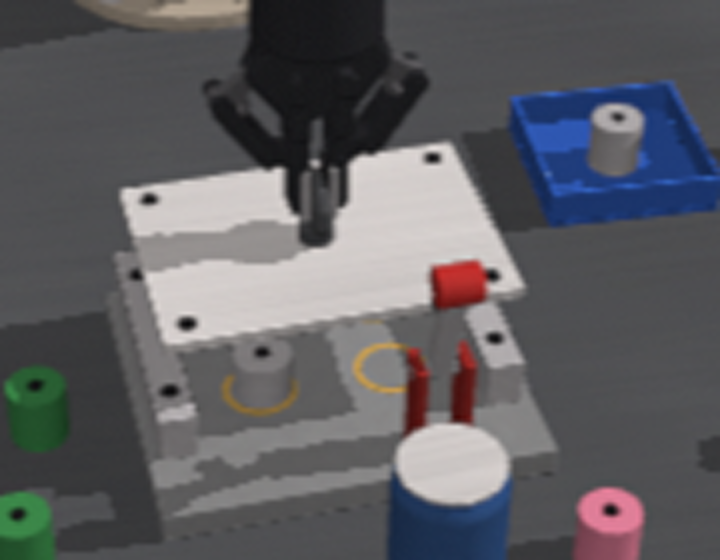

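The plate is square over the mould, with its centre at about (0.513, 0.016) and yaw 3.8°. The pillars are untouched. Lowering it.

```bash
python3 -m handwheel '.0008 -.0012 .015 0;0 0 .015 0;0 0 .012 0;0 0 .009 0;0 0 0 0;0 0 0 0'
python3 -m handwheel '0 0 .003 0;0 0 0 0;0 0 0 0'
python3 to.py .5107 .0146 .076 183.9
```

```text
t: 39.3
ee_pos: [0.5101, 0.014, 0.0805]
orientation: [180.0, -0.0, -176.1]
contact_force: [-0.4, -0.1, -6.0]
finger_gap: 0.0088
grasp_force: 98.7
t: 39.55
ee_pos: [0.5106, 0.0139, 0.0785]
orientation: [-180.0, 0.0, -176.1]
contact_force: [0.2, -0.2, -7.6]
finger_gap: 0.0086
grasp_force: 98.7
shift [-0.0002  0.0009  0.0031] rows 0.1 turn -0.0 t 39.55
```

```bash
python3 -m handwheel '0 0 .002 0;0 0 .001 0;0 0 0 0'
python3 -m handwheel '0 0 .001 0;0 0 .001 0;0 0 0 0'
```

```text
t: 39.8
ee_pos: [0.5108, 0.0139, 0.0771]
orientation: [-180.0, 0.1, -176.1]
contact_force: [-2.9, 0.5, 5.1]
finger_gap: 0.0083
grasp_force: 100.5
t: 40.05
ee_pos: [0.5109, 0.0139, 0.077]
orientation: [-179.9, 0.2, -176.1]
contact_force: [-7.6, -0.3, 17.2]
finger_gap: 0.0085
grasp_force: 102.3
```

```bash
python3 -m handwheel '0 0 0 0;0 0 0 0;0 0 0 0;0 0 0 0;0 0 0 0' .6
python3 -m handwheel '0 0 -.02 0;0 0 -.04 0;0 0 -.045 0;0 0 -.045 0;0 0 -.03 0;0 0 0 0;0 0 0 0'
python3 - <<'E'
from h import *
S=bot.get_image("scene");T=bot.get_image("top");cv2.imwrite("pics/s7.png",cv2.resize(S[170:310,240:420],(720,560),interpolation=2))
h=cv2.cvtColor(S,cv2.COLOR_BGR2HSV)
red=((h[...,0]<6)|(h[...,0]>174))&(h[...,1]>150)&(h[...,2]>90)
n,l,s,ce=cv2.connectedComponentsWithStats(red.astype(np.uint8))
print([(ce[i].round(1),s[i]) for i in range(1,n) if s[i,4]>50])
# knob angle from scene + original top
H=np.array([.607,.0713,.077]);
for th in(-.7,-.6,-.5,-.4,-.3,-.2):
  X=np.array([.5107,.0146,0])+np.array([.9977*(.1-.085*np.sin(th))-.068*.05,.068*(.1-.085*np.sin(th))+.9977*.05,.077+.085*np.cos(th)])
  print(th,X,proj("scene",X)[0],proj("top",X)[0])
E
```

```text
t: 40.47
ee_pos: [0.5104, 0.0139, 0.074]
orientation: [-180.0, 0.0, -176.1]
contact_force: [-0.5, 0.4, -0.3]
finger_gap: 0.0514
grasp_force: 0.0
t: 41.05
ee_pos: [0.5115, 0.0138, 0.2195]
orientation: [-180.0, 0.2, -176.1]
contact_force: [-0.1, 0.7, -0.4]
finger_gap: 0.0514
grasp_force: 0.0
[(array([471.9, 159. ]), array([467, 155,  11,   9,  84], dtype=int32)), (array([153.6, 238.9]), array([137, 235,  40,  10, 276], dtype=int32)), (array([354.3, 240.6]), array([348, 235,  13,  12, 121], dtype=int32))]
-0.7 [0.6617 0.075  0.142 ] [358.0999 255.259 ] [313.8291 201.153 ]
-0.6 [0.655  0.0745 0.1472] [357.2804 251.4117] [313.8833 203.2141]
-0.5 [0.6477 0.0741 0.1516] [356.3818 247.6869] [313.9577 205.5367]
-0.4 [0.6401 0.0735 0.1553] [355.4155 244.129 ] [314.0517 208.0978]
-0.3 [0.6321 0.073  0.1582] [354.3939 240.7791] [314.1645 210.8705]
-0.2 [0.6239 0.0724 0.1603] [353.3296 237.6746] [314.295  213.8249]
```

View pics/s7.png

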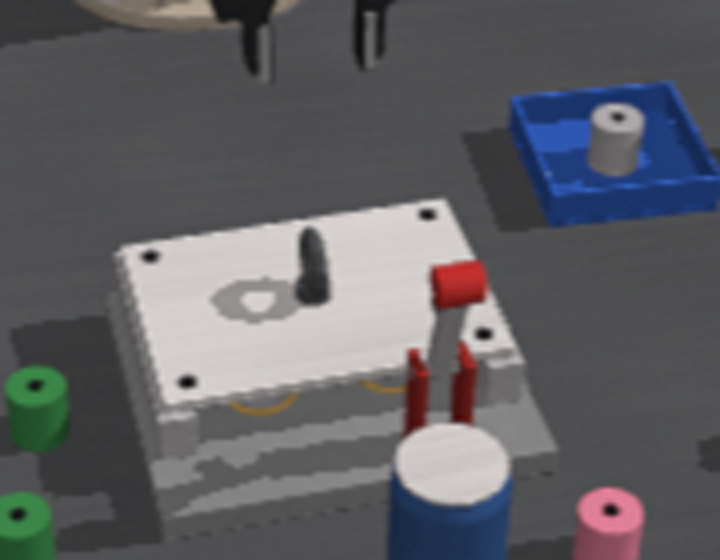

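The cover lies squarely on both rails, and the eye at crop (312,265) is upright. The knob projection matches a clamp angle of about -0.30 rad, which puts the knob at (0.632, 0.073, 0.158). I'll check the plate centre and then go behind the knob with the fingers shut.

```bash
python3 - <<'E'
from h import *
C=np.array([onz("scene",a,.059) for a in((270.25,231.5),(352,220),(370.5,256),(280.75,270.5))]);print(C,C.mean(0))
E
python3 to.py .672 .0757 .2195 183.9
```

```text
[[ 0.4437 -0.0955  0.059 ]
 [ 0.4319  0.1175  0.059 ]
 [ 0.5773  0.1295  0.059 ]
 [ 0.5913 -0.086   0.059 ]] [0.5111 0.0164 0.059 ]
shift [-0.2077  0.0631 -0.0035] rows 4.3 turn -0.0001 t 41.15
```

```bash
python3 -m handwheel '-.03 .01 0 0;-.045 .014 0 0;-.045 .014 0 0;-.045 .014 0 0;-.03 .008 0 0;-.0127 .0031 0 0;0 0 0 0;0 0 0 0;0 0 0 0;0 0 0 0' 0 30
python3 to.py .672 .0757 .155 183.9
```

```text
t: 41.98
ee_pos: [0.6713, 0.0753, 0.2177]
orientation: [-180.0, -0.1, -176.1]
contact_force: [-0.3, -0.3, -0.5]
finger_gap: 0.0
grasp_force: 0.0
shift [-0.001   0.0005  0.0784] rows 1.6 turn -0.0003 t 41.9833
```

```bash
python3 -m handwheel '0 0 .03 0;0 0 .03 0;0 0 .018 0;0 0 0 0;0 0 0 0'
python3 -m handwheel '.012 0 0 0;.012 0 0 0;.012 0 0 0;.012 0 0 0;.012 0 0 0;0 0 0 0'
python3 -m handwheel '.012 0 0 0;.012 0 0 0;.012 0 0 0;.011 0 0 0;0 0 0 0'
python3 -m handwheel '-.005 0 -.02 0;0 0 -.03 0;0 0 0 0;0 0 0 0'
python3 - <<'E'
from h import *
S=bot.get_image("scene")
h=cv2.cvtColor(S,cv2.COLOR_BGR2HSV)
red=((h[...,0]<6)|(h[...,0]>174))&(h[...,1]>150)&(h[...,2]>90)
n,l,s,ce=cv2.connectedComponentsWithStats(red.astype(np.uint8))
print([(ce[i].round(1),s[i]) for i in range(1,n) if s[i,4]>50 and 300<ce[i][0]<420])
for th in np.arange(0,1.7,.2):
  X=np.array([.5107,.0146,0])+np.array([.9977*(.1-.085*np.sin(th))-.068*.05,.068*(.1-.085*np.sin(th))+.9977*.05,.077+.085*np.cos(th)])
  print(th.round(2),X,proj("scene",X)[0])
cv2.imwrite("pics/s8.png",cv2.resize(S[170:310,240:420],(720,560),interpolation=2))
E
```

```text
t: 42.4
ee_pos: [0.6713, 0.0753, 0.1556]
orientation: [180.0, -0.1, -176.1]
contact_force: [-0.2, 0.0, -0.1]
finger_gap: -0.0001
grasp_force: 0.0
t: 42.9
ee_pos: [0.6249, 0.0722, 0.159]
orientation: [-180.0, 0.3, -176.1]
contact_force: [-0.5, -0.7, 0.3]
finger_gap: -0.0001
grasp_force: 0.0
t: 43.32
ee_pos: [0.5864, 0.0697, 0.1569]
orientation: [-180.0, 0.0, -176.1]
contact_force: [0.1, -0.3, 0.2]
finger_gap: -0.0
grasp_force: 0.0
t: 43.65
ee_pos: [0.5925, 0.0701, 0.1975]
orientation: [-180.0, 0.2, -176.1]
contact_force: [-0.9, 0.4, -0.3]
finger_gap: -0.0001
grasp_force: 0.0
[(array([345.6, 224.5]), array([340, 220,  12,  10, 108], dtype=int32))]
0.0 [0.6071 0.0713 0.162 ] [351.1256 232.3308]
0.2 [0.5902 0.0701 0.1603] [348.9074 228.3064]
0.4 [0.574  0.069  0.1553] [346.7731 225.7315]
0.6 [0.5592 0.068  0.1472] [344.8097 224.658 ]
0.8 [0.5462 0.0671 0.1362] [343.0902 225.0678]
1.0 [0.5357 0.0664 0.1229] [341.6714 226.8835]
1.2 [0.528  0.0659 0.1078] [340.5946 229.9807]
1.4 [0.5235 0.0656 0.0914] [339.8855 234.2003]
1.6 [0.5223 0.0655 0.0745] [339.5568 239.3587]
```

View pics/s8.png

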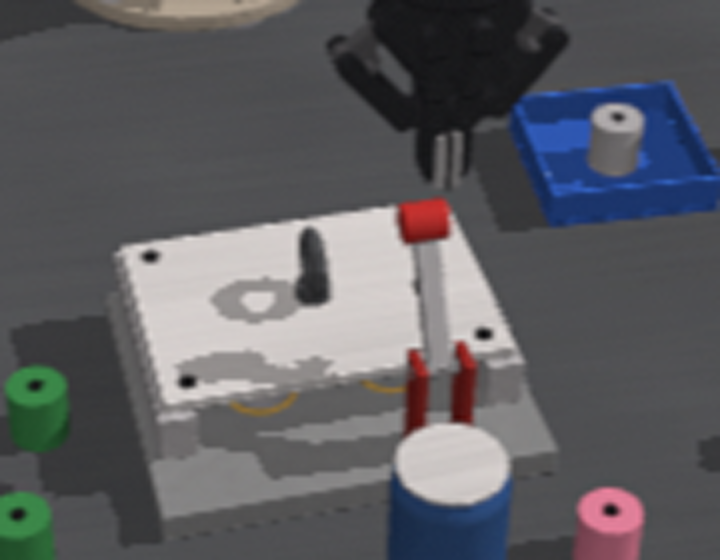

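The clamp arm now leans over the mould at about 0.53 rad (knob at crop (424,221)). Next I push the knob down along its arc from above.

```bash
python3 to.py .563 .068 .164 183.9; python3 -m handwheel '.02 0 0 0;.017 0 0 0;0 0 .025 0;0 0 .015 0;0 0 0 0;0 0 0 0'; python3 to.py .562 .068 .1615 183.9
```

```text
shift [ 0.036  -0.0001  0.0402] rows 1.1 turn -0.0 t 43.7
t: 44.2
ee_pos: [0.5601, 0.0681, 0.1625]
orientation: [180.0, -0.2, -176.1]
contact_force: [0.8, 0.3, -0.3]
finger_gap: 0.0
grasp_force: 0.0
shift [-0.0023 -0.0003  0.0012] rows 0.1 turn 0.0 t 44.2
```

```bash
python3 -m handwheel '.01 0 .008 0;.01 0 .009 0;.008 0 .01 0;.008 0 .011 0;.005 0 .012 0;.005 0 .012 0;0 0 0 0'
python3 -m handwheel '.003 0 .011 0;.001 0 .011 0;0 0 0 0;0 0 0 0'
python3 to.py .522 .0655 .089 183.9
```

```text
t: 44.78
ee_pos: [0.5177, 0.0655, 0.1105]
orientation: [180.0, -0.8, -176.1]
contact_force: [-0.1, -0.8, 0.1]
finger_gap: 0.0003
grasp_force: 0.0
t: 45.12
ee_pos: [0.5217, 0.0654, 0.0955]
orientation: [180.0, -0.0, -176.1]
contact_force: [-0.3, -0.0, -0.5]
finger_gap: 0.0003
grasp_force: 0.0
shift [-0.0004  0.0002  0.0082] rows 0.2 turn -0.0 t 45.1167
```

```bash
python3 -m handwheel '0 0 .004 0;0 0 .003 0;0 0 .002 0;0 0 0 0'
python3 -m handwheel '0 0 .002 0;0 0 .001 0;0 0 0 0'
python3 - <<'E'
from h import *
S=bot.get_image("scene");cv2.imwrite("pics/s9.png",cv2.resize(S[170:310,240:420],(720,560),interpolation=2))
E
```

```text
t: 45.45
ee_pos: [0.5219, 0.0653, 0.0891]
orientation: [-180.0, 0.0, -176.1]
contact_force: [-0.1, 0.9, 0.3]
finger_gap: -0.0
grasp_force: 0.0
t: 45.7
ee_pos: [0.5221, 0.0654, 0.0885]
orientation: [-180.0, 0.1, -176.1]
contact_force: [-4.4, 0.5, 11.8]
finger_gap: -0.0
grasp_force: 5.7
```

View pics/s9.png

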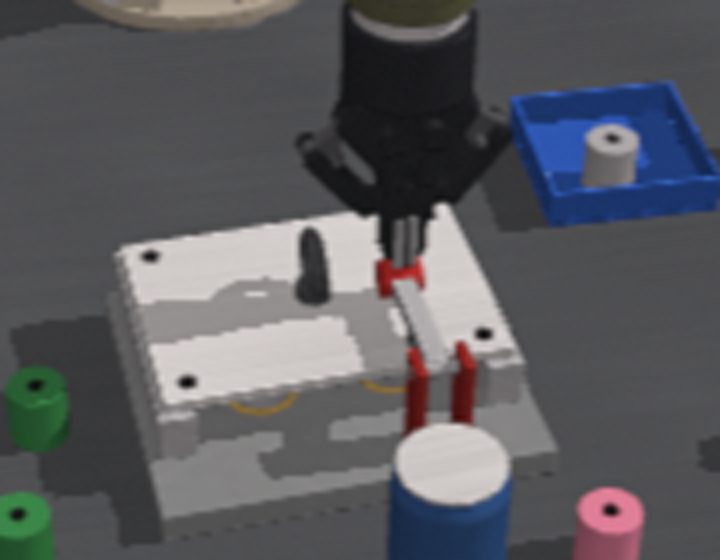

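The foot is down, with 12 N at knob height 0.0885 (level). The stray was jogged a little but still stands in the tray at crop (610,155). Retracting for a final look.

```bash
python3 -m handwheel '0 0 -.01 0;0 0 -.04 0;0 0 -.045 0;0 0 -.045 0;0 0 -.02 0;0 0 0 0'
python3 -m handwheel '.04 0 0 0;.04 0 0 0;.04 0 0 0;.02 0 0 0;0 0 0 0;0 0 0 0;0 0 0 0;0 0 0 0;0 0 0 0;0 0 0 0'
python3 - <<'E'
from h import *
S=bot.get_image("scene");T=bot.get_image("top")
a=cv2.resize(S[160:300,240:430],(760,560),interpolation=2);cv2.imwrite("pics/s10.png",a)
h=cv2.cvtColor(S,cv2.COLOR_BGR2HSV)
red=((h[...,0]<6)|(h[...,0]>174))&(h[...,1]>150)&(h[...,2]>90)
n,l,s,ce=cv2.connectedComponentsWithStats(red.astype(np.uint8))
print([(ce[i].round(1),s[i]) for i in range(1,n) if s[i,4]>50 and 300<ce[i][0]<420])
v=hole2(S,(240+612/4,170+139/4));print(v,onz("scene",v,.042))
E
```

```text
t: 46.25
ee_pos: [0.5245, 0.0653, 0.22]
orientation: [-180.0, 0.5, -176.1]
contact_force: [0.3, -0.4, 1.0]
finger_gap: 0.0002
grasp_force: 0.0
t: 47.08
ee_pos: [0.4106, 0.0577, 0.2146]
orientation: [-180.0, -0.0, -176.1]
contact_force: [0.3, -1.0, 0.2]
finger_gap: 0.0
grasp_force: 0.0
[(array([338.6, 237.5]), array([334, 234,  11,  10,  60], dtype=int32))]
[392.584 204.135] [0.3585 0.2494 0.042 ]
```

View pics/s10.png

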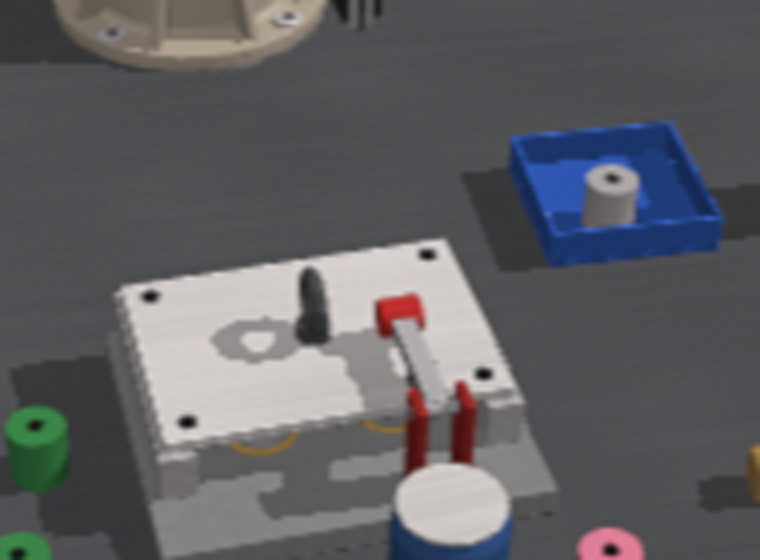

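The clamp is level on the plate with the knob at crop (400,315), matching about 1.55 rad. The cover is square on the rails and the stray is upright in the tray, 22 mm from its centre and inside the walls. Handing in.

```bash
python3 -c "
from plant import bot
print(bot.finish_job())"
```

```text
the job is handed in; nothing more can be done
None
```

I handed in the job at about 47 s, and the last picture shows the stray in the blue tray, the cover square on both rails, and the clamp foot down on it. The three 30 mm pillars were on rings 0, 1 and 2 at the last check before the cover went on. The hand-in returned no verdict.

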